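# Hasp the tool case shut, then lift it off the mat by its handle and hold it level

### The arm

A 6-joint arm with a two-finger parallel gripper is mounted at the origin on the work surface. World frame = base frame: x ahead of the robot, y to its left, z up, the work surface at z = 0. Lengths are in m, angles in degrees, forces in N, time in s.
With the tool pointing down it reaches from about 0.35 to 0.875 m from the base axis. Payload 4.2 kg.
Tool frame: the origin (TCP) lies at the centre of the arm's flange, where the gripper is bolted on; the fingertips stand 182 mm ahead of it and the grasp point (between the pads) lies 164 mm ahead of it (r.nose_length is the distance from the TCP to the fingertips, in m); z points along the fingers, y is the line along which they close (so a half turn about z gives the same grasp; the last joint's range is limited). The gripper opens to 87 mm and grips with 3 to 60 N. Pads are 19 mm wide; open, the fingers measure 117 mm over their backs; the gripper's body (75 mm by 190 mm) begins 51 mm behind the grasp point.
Start: joints at [86.666, 22.042, 0.453, 0, -68.411, -14.817], TCP at [0.195, 0.594, 0.405] pointing down, gripper open.
Joint ranges: [-179.83, 179.83], [-69.29, 118.12], [-61.27, 80.66], [-181.25, 117.63], [-171.15, -9.14], [-177.46, 177.46]. Speed limits (degrees/s): [159.86, 159.86, 180, 180, 180, 180].

### API

Orientations are given as a 3x3 rotation matrix whose columns are the frame's x, y, z axes.
In Python, from station import r, vision gives the robot as it stands. The module is installed in compiled form; this text tells all that it offers.
- The arm moves only by the shell command python3 -m creep 'ROWS'. ROWS is JSON, a list of rows, each a list of 7 numbers: the opening, from -1 (shut) to 1 (fully open), then the shift along the tool's x, y, z in mm, then the turn, a rotation vector about the tool's x, y, z in degrees. A call has 1 to 8 rows; each row is the pose to reach, as a shift and turn from the pose commanded when the call began, along the tool's axes at that moment; what a row does not reach only later rows make up. A row lasts 1/12 s, in which the tool goes at most 41.7 mm and 7.16 degrees, less where a joint would pass 70% of its speed; a pose out of reach is approached as far as the arm can. A call with a gripper value outside its range is refused whole. The fingers move at their own pace and stop on an object; the grip force is fixed at half the most. Time passes only in rows, so rows that repeat a pose let the fingers close. It gives the time, the measured TCP pose, the force, the opening and the grip force at its end, in the units of the state.
- r.sense(): the state, without advancing time (a new reading comes with each control period).
- vision.capture(name): name is "scene" or "side" or "wrist"; returns (picture, depth): 384x512x3 uint8, red, green, blue; 384x512 float32, m along the optical axis (not along the pixel's ray), 0 where there is no reading.
- vision.camera_model(name): a dict with "vertical_fov" (degrees; the focal length in pixels is half the picture's height over the tangent of half this angle, whatever the lens; pixels are square), "cx", "cy" (the principal point, pixels), "extrinsics" (4x4, takes a point from camera to world coordinates); the wrist camera has in their place "mount" (4x4, takes a point from camera to tool coordinates, whose origin is the TCP and whose axes are the flange's). Camera axes: x right, y down, z forward; pixel columns grow to the right and rows downward; lengths in m; the calibration is good to about 2 mm. The wrist camera is an equidistant fisheye: a pixel r from the principal point sees the ray r / f radians off the axis. A picture is of the moment at which its call begins: read the wrist's pose just before it. camera_model takes no time and is no camera call.
- r.finish_job(): hands the job in; it is judged then, once.
Trained networks look in the newest picture that a camera, given by its name, has taken for a name from the list of things; names that differ only in an ending like _2 or _b are one class to them, and where a whole thing is asked for, a point or a joint stands for the part that bears it (a point fixed in the world has none). Each returns a list of dicts, best first, with "conf" (0 to 1); they miss things now and then, are a little off and sometimes report something else, mostly with a low value. They report only what shows in the picture. A call takes as long as a camera call.
- vision.find_in(camera, thing): "uv" ([column, row] in pixels, amid what is visible of it).
- vision.cut_out(camera, thing): "region" (384x512 bool, what is visible of it) and "uv" ([column, row] in pixels, amid what is visible of it).
The state is a dict: "time_s": time; "joints": joint angles; "joint_velocities": joint speeds; "effort": joint torques, N m; "tcp_pos": TCP position; "ee_rot": TCP orientation; "wrist_force": force on the tool from outside, world axes, zero at the start; "moment": the same for the moment, N m; "gripper_width": opening from 0.0 (shut) to 1.0 (fully open); "gripper_force": force on a finger pad.
Only numpy, scipy, OpenCV 4.12 (cv2) and the standard library are available. Lean on these libraries where they do the work, as an engineer would, in place of code of your own. Each camera call takes 0.05 s, during which the arm holds its last target. There are 200 camera calls.

### The job

The plywood tool case on the cutting mat is shut but not fastened: swing its steel hasp down over the staple until the strap lies against the case, and only then take the case by the handle on its lid and lift it about 10 cm off the mat. Keep it level all the way and finish while still holding it up in the air, steady and level, so that the mat can be taken away from under it: do not put it down or let go. Leave the other things on the bench where they are.

Things in the scene. Friction and masses are not known exactly. Their poses are not given: they have to be found in the camera images.
- case: Plywood tool case, loose, standing on the mat: 130 mm along its own x, 220 mm along its own y, 98 mm high with the lid shut (80 mm case, 18 mm lid). Origin: centre of its underside; z up. Its hasp side is the +x face, which looks away from the robot (yaw within about 0.5 rad). The whole weighs 0.6 to 0.9 kg and balances under the handle within 10 mm. A sideways push above 3 N slides it.
- handle: Black carrying handle fixed along the middle of the lid, parallel to the case's y: a straight bar 116 mm long (along its y), 16 mm wide (x) and 14 mm tall on two end posts 92 mm apart (clear). Origin: on the lid's top at the lid's centre, 98 mm above the case's underside; z up. Bar centre 33 mm above the origin, open gap of 26 mm under the bar.
- handle_grip (a point): The middle of the handle's bar: 131 mm straight above the centre of the case's underside. Axes as handle.
- lid (a joint): Lid hinge along the case's back (-x) edge, rad: 0 shut, grows as the lid opens. It turns easily: unless the hasp is over the staple, lifting by the handle opens the lid.
- hasp (a joint): Hinge of the steel hasp strap, at the front (+x) edge of the lid's top, rad: 0 closed (strap hanging straight down against the case, staple through its slot), 1.57 sticking straight out, more than that pointing upwards and back over the lid. A stiff hinge that stays where it is left and turns with about 0.5 N at the strap's end; it has no spring or snap.
- hasp_hinge (a point): Middle of the hasp's hinge axis (parallel to the case's y): in the case's frame 69 mm along +x, 98 mm up, that is 4 mm in front of the front face at the level of the lid's top. Its axes turn with the strap: the strap runs along its -z; +x is the strap's outer side when closed.
- hasp_tip (a point): Middle of the strap's free end, 50 mm from the hinge axis. Strap 40 mm wide and 2.5 mm thick, with a slot 12 mm wide in its middle from 17 to 39 mm from the hinge axis.
- staple (a point): Outermost point of the staple: an upright loop of 4 mm steel bar, 16.5 mm tall, centred 70 mm above the case's underside and standing 11 mm out from the middle of the +x face, so 6 mm proud of the closed strap. Push the strap home beside it (14 mm of strap each side: fingers 12 to 20 mm apart straddle it) or below it; a broad finger pressed straight on it leaves the strap 0.15 rad open.
- mat: Dark flat cutting mat, fixed, 320 mm (x) by 400 mm (y), 3 mm thick, lying on the bench under the case. Origin: centre of its underside.
- jar: Bystander: closed glass jar with a steel cap, diameter 80 mm, 138 mm high, origin under its centre.
- engraver: Bystander: green hand engraving tool, 170 mm long along its x, 48 mm thick, origin under its middle.
- screwdriver: Bystander: screwdriver, 190 mm long along its x, 26 mm thick, origin under its middle.
- square: Bystander: try square lying flat, wooden stock 110 mm along y, steel blade 150 mm along x, 16 mm high, origin under its middle.
- offcuts: Bystander: two pine offcuts joined together, 140 x 70 x 38 mm, origin under the centre.

How it is judged:
By the outcome, as a careful person would: the job done as asked, in the order asked, and still so for the second after the job is handed in, while the arm keeps its last pose, push and grip.
It also fails if it takes over 51 s, if anything falls off the work surface, if the arm or the gripper's body presses on something with over 40 N, if the wrist force passes 120 N, or if a joint passes its speed limit or range.

## Working session

There is one attempt and no reset: what is moved stays moved. The work goes in short steps, Python scripts to look and compute and a shell command to move; the robot and the scene stay as the last step left them, time stands still between calls to the robot, and variables do not carry over. Pictures are saved under pics/ and viewed, at most 10 in all, crops included, and the job is handed in when it is done.

```bash
mkdir -p pics; cat > h.py <<'E'
import numpy as np, cv2
from station import r, vision
def cap(n):
    s=r.sense(); p,d=vision.capture(n); return s,p,d
def pts(n,s,d,uv):
    """world points for pixel array uv (N,2) using depth"""
    m=vision.camera_model(n); uv=np.atleast_2d(uv).astype(float)
    f=192/np.tan(np.radians(m['vertical_fov'])/2)
    x=(uv[:,0]-m['cx'])/f; y=(uv[:,1]-m['cy'])/f
    z=d[uv[:,1].astype(int),uv[:,0].astype(int)]
    if n=='wrist':
        t=np.hypot(x,y); k=np.tan(t)/np.maximum(t,1e-9); x,y=x*k,y*k
        T=np.eye(4); T[:3,:3]=s['ee_rot']; T[:3,3]=s['tcp_pos']; E=T@np.array(m['mount'])
    else: E=np.array(m['extrinsics'])
    P=np.c_[x*z,y*z,z]
    P=P@E[:3,:3].T+E[:3,3]; P[z<=0]=np.nan
    return P
E
cat > a.py <<'E'
from h import *
ims=[]
for n in ('scene','side'):
    s,p,d=cap(n); ims.append(p)
    for t in ('case','handle','hasp','staple','jar','engraver','screwdriver','square','offcuts'):
        c=vision.cut_out(n,t)
        if not c: print(n,t,None); continue
        c=c[0]; v,u=np.nonzero(c['region']); P=pts(n,s,d,np.c_[u,v]); P=P[~np.isnan(P[:,0])]
        print(n,t,round(c['conf'],2),np.round(c['uv']),len(P),'med',np.nanmedian(P,0).round(3),'lo',np.percentile(P,3,0).round(3),'hi',np.percentile(P,97,0).round(3)) if len(P) else print(n,t,c['conf'],c['uv'])
        if t=='handle':
            q=P[P[:,2]>np.percentile(P[:,2],95)-.012]; w=np.linalg.svd(q[:,:2]-q[:,:2].mean(0),full_matrices=False)[2][0]
            print('   bar',q.mean(0).round(3),((q[:,:2].max(0)+q[:,:2].min(0))/2).round(3),'dir',np.degrees(np.arctan2(w[1],w[0])))
    m=vision.camera_model(n);print(n,np.round(m['extrinsics'],2).tolist(),m['vertical_fov'])
cv2.imwrite('pics/1.png',cv2.resize(np.vstack([i[:,:,::-1] for i in ims]),(400,600)))
cv2.imwrite('pics/scene.png',ims[0][:,:,::-1]);cv2.imwrite('pics/side.png',ims[1][:,:,::-1])
print(r.sense()['ee_rot'],r.sense()['time_s'])
E
python3 a.py
```

```text
scene case 0.59 [305. 169.] 4889 med [0.488 0.055 0.1  ] lo [ 0.401 -0.072  0.009] hi [0.559 0.149 0.139]
scene handle 0.71 [308. 154.] 423 med [0.473 0.042 0.137] lo [ 0.438 -0.034  0.1  ] hi [0.493 0.094 0.144]
   bar [0.472 0.035 0.14 ] [0.471 0.034] dir -104.59523949863325
scene hasp 0.69 [273. 166.] 222 med [0.558 0.007 0.102] lo [ 0.524 -0.047  0.001] hi [0.585 0.029 0.105]
scene staple 0.97 [304. 171.] 4793 med [0.489 0.055 0.1  ] lo [ 0.405 -0.069  0.013] hi [0.559 0.149 0.14 ]
scene jar 0.82 [346. 251.] 1299 med [0.55  0.31  0.129] lo [0.508 0.272 0.022] hi [0.572 0.338 0.141]
scene engraver 0.82 [238. 244.] 876 med [0.744 0.136 0.041] lo [0.671 0.108 0.021] hi [0.802 0.154 0.05 ]
scene screwdriver 0.73 [177. 172.] 369 med [ 0.762 -0.162  0.021] lo [ 0.679 -0.187 -0.002] hi [ 0.81  -0.152  0.028]
scene square 0.7 [261. 118.] 584 med [ 0.444 -0.226  0.005] lo [ 0.403 -0.297 -0.002] hi [ 0.554 -0.202  0.019]
scene offcuts 0.67 [293. 297.] 1732 med [0.699 0.314 0.035] lo [0.629 0.27  0.003] hi [0.761 0.35  0.041]
scene [[-0.84, 0.47, -0.25, 0.93], [0.54, 0.73, -0.42, 0.58], [-0
[... 592 characters left out ...]
.047 0.101] lo [ 0.392 -0.066  0.089] hi [0.546 0.141 0.141]
side engraver None
side screwdriver 0.41 [320. 155.] 461 med [ 0.451 -0.225  0.005] lo [ 0.396 -0.295  0.   ] hi [ 0.548 -0.203  0.019]
side square 0.77 [325. 158.] 436 med [ 0.439 -0.226  0.005] lo [ 0.395 -0.3    0.001] hi [ 0.54  -0.203  0.019]
side offcuts 0.88 [182. 274.] 1712 med [0.679 0.319 0.034] lo [0.62  0.27  0.002] hi [0.748 0.35  0.04 ]
side [[-0.94, -0.23, 0.23, 0.35], [-0.33, 0.7, -0.63, 0.73], [-0.02, -0.67, -0.74, 0.88], [0.0, 0.0, 0.0, 1.0]] 50.8176653684898
[[ 9.50222939e-01 -3.11570803e-01  2.63943561e-05]
 [-3.11570803e-01 -9.50222939e-01  5.69873787e-06]
 [ 2.33049623e-05 -1.36387822e-05 -1.00000000e+00]] 1.0
```

View pics/scene.png

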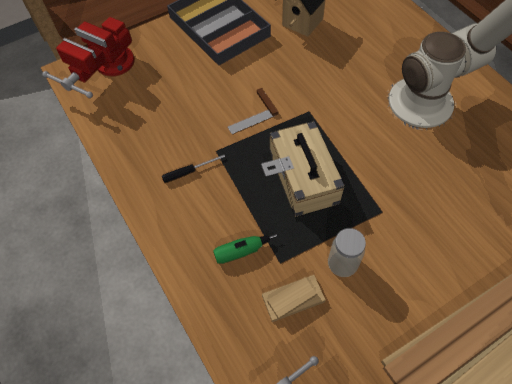

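```bash
cat > b.py <<'E'
from h import *
# hasp plane profile in case frame
c=np.array([.468,.035]); th=np.radians(-14.6); X=np.array([np.cos(th),np.sin(th)]);Y=np.array([-X[1],X[0]])
for n in ('scene','side'):
    s,p,d=cap(n); v,u=np.mgrid[100:300,150:450]; P=pts(n,s,d,np.c_[u.ravel(),v.ravel()])
    q=P[:,:2]-c; x=q@X; y=q@Y; z=P[:,2]
    k=(abs(z-.101)<.006)&(abs(x)<.09)&(abs(y)<.14)
    print(n,'lid x',np.percentile(x[k&(abs(y)>.05)],[1,99]).round(3),'y',np.percentile(y[k&(x<.05)],[1,99]).round(3),'z',np.median(z[k]))
    k=(x>.07)&(x<.14)&(abs(y)<.04)&(z>.02)
    for a in np.arange(.07,.14,.006):
        j=k&(x>=a)&(x<a+.006)
        if j.sum(): print(round(a,3),j.sum(),z[j].mean().round(4),y[j].min().round(3),y[j].max().round(3))
E
python3 b.py
```

```text
scene lid x [-0.061  0.067] y [-0.11   0.108] z 0.10096434772527751
0.07 29 0.1014 -0.022 0.02
0.076 34 0.1024 -0.024 0.018
0.082 29 0.1022 -0.021 0.018
0.088 24 0.1015 -0.022 0.018
0.094 21 0.102 -0.022 0.017
0.1 23 0.1021 -0.022 0.018
0.106 23 0.1023 -0.022 0.016
0.112 32 0.1022 -0.024 0.019
0.118 20 0.1022 -0.023 0.016
side lid x [-0.067  0.062] y [-0.113  0.105] z 0.10134206298824561
0.07 23 0.1023 -0.022 0.014
0.076 26 0.1025 -0.025 0.015
0.082 21 0.1028 -0.025 0.014
0.088 20 0.1018 -0.026 0.016
0.094 23 0.1022 -0.024 0.017
0.1 18 0.1027 -0.023 0.015
0.106 25 0.1022 -0.027 0.015
0.112 22 0.1022 -0.024 0.013
```

```bash
cat > g.py <<'E'
from h import *
from scipy.spatial.transform import Rotation as R
import sys,json
C=np.array([.467,.032,.003]); YAW=-14.6
RC=R.from_euler('z',YAW,degrees=True).as_matrix()   # case frame
def tool(tilt=0,turn=0):  # tool R: x along case X, z down; tilt leans fingertips to -X; turn about case z
    return RC@R.from_euler('z',turn,degrees=True).as_matrix()@np.diag([1,-1,-1.])@R.from_euler('y',-tilt,degrees=True).as_matrix()
def row(p,Rt,off):
    """p case-frame target (m) of tool point off (m, tool frame) -> shift mm, turn deg from present pose"""
    s=r.sense(); R0=np.array(s['ee_rot']); t=C+RC@np.array(p)-Rt@np.array(off)
    return (R0.T@(t-s['tcp_pos'])*1e3).round(1).tolist(), np.degrees(R.from_matrix(R0.T@Rt).as_rotvec()).round(1).tolist()
EDGE=[-.0095,0,.182]; GP=[0,0,.164]
def arc(phi,rad,gap=.0015):
    a=np.radians(phi); return [.069+rad*np.sin(a)+gap*np.cos(a),0,.098-rad*np.cos(a)+gap*np.sin(a)]
def now(): 
    s=r.sense(); return s
E
python3 - <<'E'
from g import *
print(r.sense()['time_s'],r.nose_length)
print(row([.112,0,.150],tool(25),EDGE))
E
```

```text
1.1 0.1822
([631.0, 436.8, 90.8], [-0.8, -25.0, -3.5])
```

```bash
python3 -m creep '[[-0.68,40,28,0,0,0,-1],[-0.68,75,52,0,0,0,-2],[-0.68,110,76,0,0,0,-3.5],[-0.68,144,100,0,0,0,-3.5],[-0.68,178,124,0,0,0,-3.5],[-0.68,212,148,0,0,0,-3.5],[-0.68,246,172,0,0,0,-3.5],[-0.68,280,196,0,0,0,-3.5]]'
python3 -m creep '[[-0.68,34,22,0,0,0,0],[-0.68,68,44,0,0,0,0],[-0.68,102,66,0,0,0,0],[-0.68,136,88,0,0,0,0],[-0.68,170,110,0,0,0,0],[-0.68,204,132,0,0,0,0],[-0.68,238,154,0,0,0,0],[-0.68,272,176,0,0,0,0]]'
python3 - <<'E'
from g import *
print(r.sense()['time_s'])
print(row([.112,0,.150],tool(25),EDGE))
E
```

```text
time_s: 1.77
tcp_pos: [0.3953, 0.3254, 0.4052]
ee_rot: [[0.968, -0.252, 0.001], [-0.252, -0.968, 0.001], [0.0, -0.001, -1.0]]
wrist_force: [0.4, 1.0, 0.6]
gripper_width: 0.477
gripper_force: 0.0
time_s: 2.43
tcp_pos: [0.6143, 0.0864, 0.4049]
ee_rot: [[0.967, -0.253, 0.0], [-0.253, -0.967, 0.0], [0.0, -0.0, -1.0]]
wrist_force: [0.2, 0.3, -0.5]
gripper_width: 0.164
gripper_force: 0.0
2.4333
([68.7, 89.7, 91.0], [-0.0, -25.0, -0.0])
```

```bash
python3 -m creep '[[-0.68,15,20,0,0,-7,0],[-0.68,30,40,20,0,-14,0],[-0.68,45,60,40,0,-20,0],[-0.68,60,80,65,0,-25,0],[-0.68,68.7,89.7,85,0,-25,0],[-0.68,68.7,89.7,91,0,-25,0],[-0.68,68.7,89.7,91,0,-25,0]]'
python3 - <<'E'
from g import *
s,p,d=cap('wrist'); q=cap('side')
print(s['time_s'],np.round(s['wrist_force'],2),row([.112,0,.150],tool(25),EDGE))
cv2.imwrite('pics/3.png',np.hstack([cv2.resize(p,(400,300)),cv2.resize(q[1][80:280,180:447],(400,300),interpolation=cv2.INTER_CUBIC)])[:,:,::-1])
for t in('hasp','hasp_tip','staple','handle'):
    for c in vision.find_in('wrist',t)[:1]: print(t,c['conf'],c['uv'],pts('wrist',s,d,np.array(c['uv'])))
for a in (90,70,50,35,20,10,0): print(a,row(arc(a,.042),tool(25),EDGE)[0])
E
```

```text
time_s: 3.02
tcp_pos: [0.6569, -0.0168, 0.3108]
ee_rot: [[0.874, -0.255, -0.413], [-0.231, -0.967, 0.107], [-0.427, 0.002, -0.904]]
wrist_force: [-0.4, 1.1, 0.9]
gripper_width: 0.16
gripper_force: 0.0
3.0167 [-0.45  1.14  0.94] ([1.7, 2.0, -0.0], [-0.0, -0.1, 0.0])
hasp 0.61 [254.7, 202.6] [[0.57294962 0.00474537 0.10250945]]
hasp_tip 0.57 [253.7, 203.4] [[0.54192774 0.0135477  0.06785875]]
staple 0.68 [257.4, 202.8] [[0.5730189  0.00272265 0.10337212]]
90 [22.8, 2.4, 47.2]
70 [27.0, 2.5, 61.2]
50 [26.2, 2.5, 75.8]
35 [22.3, 2.5, 86.0]
20 [15.9, 2.5, 94.9]
10 [10.5, 2.5, 99.8]
0 [4.3, 2.5, 103.7]
```

View pics/3.png

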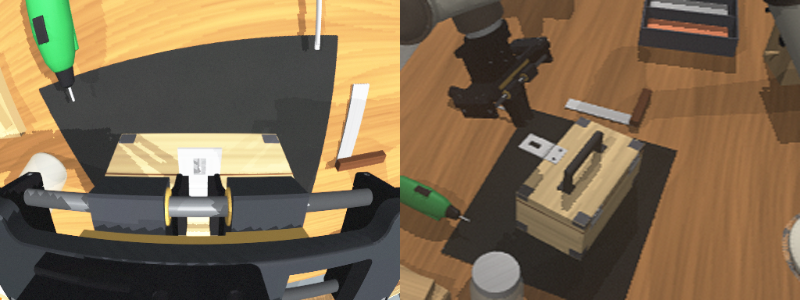

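```bash
python3 -m creep '[[-0.68,10,0,20,0,0,0],[-0.68,21,0,37,0,0,0],[-0.68,23,0,47,0,0,0],[-0.68,25,0,54,0,0,0],[-0.68,25,0,61,0,0,0],[-0.68,25,0,68,0,0,0],[-0.68,24.5,0,76,0,0,0],[-0.68,22.5,0,81,0,0,0]]'
python3 -m creep '[[-0.68,-2,0,5,0,0,0],[-0.68,-5,0,9.5,0,0,0],[-0.68,-8.5,0,14,0,0,0],[-0.68,-11,0,16.5,0,0,0],[-0.68,-13.5,0,19,0,0,0],[-0.68,-13.5,0,19,0,0,0],[-0.68,-13.5,0,19,0,0,0]]'
python3 - <<'E'
from g import *
s,p,d=cap('wrist')
print(s['time_s'],np.round(s['wrist_force'],2))
q=cap('side')
cv2.imwrite('pics/4.png',np.hstack([cv2.resize(p,(400,300)),cv2.resize(q[1][80:280,180:447],(400,300),interpolation=cv2.INTER_CUBIC)])[:,:,::-1])
for a in (20,10,0): print(a,row(arc(a,.042),tool(25),EDGE)[0])
E
```

```text
time_s: 3.98
tcp_pos: [0.6432, -0.0124, 0.2305]
ee_rot: [[0.877, -0.253, -0.409], [-0.229, -0.967, 0.107], [-0.423, -0.0, -0.906]]
wrist_force: [-0.2, 0.1, 0.4]
gripper_width: 0.158
gripper_force: 0.2
time_s: 4.57
tcp_pos: [0.6239, -0.0074, 0.2194]
ee_rot: [[0.877, -0.253, -0.409], [-0.229, -0.968, 0.107], [-0.423, 0.0, -0.906]]
wrist_force: [-0.8, -0.9, 0.5]
gripper_width: 0.16
gripper_force: 0.0
4.5667 [-0.78 -0.87  0.51]
20 [6.0, 1.4, -6.7]
10 [0.6, 1.5, -1.8]
0 [-5.7, 1.5, 2.1]
```

View pics/4.png

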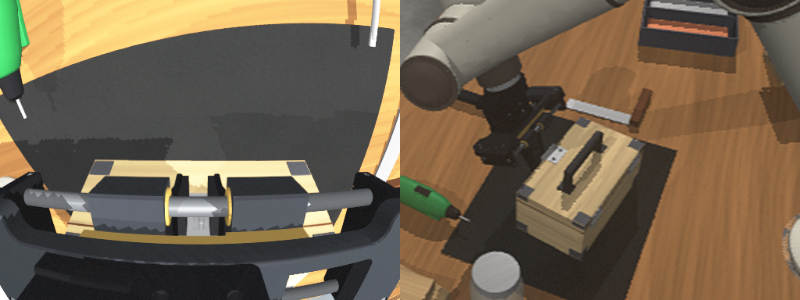

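```bash
python3 -m creep '[[-0.68,-2,0,1,0,0,0],[-0.68,-3.5,0,1.6,0,0,0],[-0.68,-4.5,0,2,0,0,0],[-0.68,-5.4,0,2.4,0,0,0],[-0.68,-5.4,0,2.4,0,0,0]]'
python3 -m creep '[[-0.68,-0.9,0,0.4,0,0,0],[-0.68,-0.9,0,0.4,0,0,0],[-0.68,-0.9,0,0.4,0,0,0]]'
python3 -m creep '[[-0.68,-0.9,0,0.4,0,0,0],[-0.68,-0.9,0,0.4,0,0,0],[-0.68,-0.9,0,0.4,0,0,0]]'
python3 -m creep '[[-0.68,-0.9,0,0.4,0,0,0],[-0.68,-0.9,0,0.4,0,0,0],[-0.68,-0.9,0,0.4,0,0,0]]'
python3 -c "
from g import *
print(row(arc(0,.042),tool(25),EDGE)[0])"
```

```text
time_s: 5.08
tcp_pos: [0.619, -0.006, 0.2197]
ee_rot: [[0.878, -0.253, -0.406], [-0.229, -0.968, 0.107], [-0.42, -0.001, -0.908]]
wrist_force: [3.9, -1.6, -2.4]
gripper_width: 0.162
gripper_force: 1.9
time_s: 5.33
tcp_pos: [0.6178, -0.0056, 0.2195]
ee_rot: [[0.877, -0.253, -0.407], [-0.229, -0.967, 0.107], [-0.421, -0.001, -0.907]]
wrist_force: [4.6, -0.6, -2.8]
gripper_width: 0.157
gripper_force: 2.1
time_s: 5.58
tcp_pos: [0.6165, -0.0053, 0.2194]
ee_rot: [[0.877, -0.253, -0.409], [-0.229, -0.967, 0.107], [-0.422, -0.0, -0.906]]
wrist_force: [5.4, -1.2, -1.7]
gripper_width: 0.16
gripper_force: 2.0
time_s: 5.83
tcp_pos: [0.6154, -0.0051, 0.2195]
ee_rot: [[0.877, -0.253, -0.409], [-0.229, -0.968, 0.107], [-0.423, -0.0, -0.906]]
wrist_force: [4.0, -1.3, -1.8]
gripper_width: 0.16
gripper_force: 1.9
[2.6, 1.5, -1.7]
```

```bash
python3 -m creep '[[-0.68,4,0,-2,0,0,0],[-0.68,18,0,-8,0,0,0],[-0.68,45,0,-21,0,0,0],[-0.68,72,0,-34,0,0,0],[-0.68,72,0,-54,0,0,0],[-0.68,72,0,-74,0,0,0],[-0.68,72,0,-74,0,-7,0],[-0.68,72,0,-74,0,-7,0]]'
python3 - <<'E'
from g import *
s,p,d=cap('wrist')
print(s['time_s'],np.round(s['wrist_force'],2))
for t in('hasp','hasp_tip','staple','handle'):
    for c in vision.find_in('wrist',t)[:1]: print(t,c['conf'],c['uv'],pts('wrist',s,d,np.array(c['uv'])))
v,u=np.mgrid[0:384,0:512]; P=pts('wrist',s,d,np.c_[u.ravel(),v.ravel()]); Q=(P-C)@RC
x,y,z=Q.T
for lo in np.arange(.04,.1,.006):
    b=(z>=lo)&(z<lo+.006)&(x>.04)&(x<.11)
    o=[]
    for m in ((abs(y)>.03)&(abs(y)<.06), (y>.008)&(y<.018),(y<-.008)&(y>-.018),abs(y)<.003):
        k=b&m; o.append((int(k.sum()),round(float(np.median(x[k])),4)) if k.any() else None)
    print(round(lo,3),o)
cv2.imwrite('pics/5.png',cv2.resize(p[130:322,128:384],(800,600),interpolation=cv2.INTER_CUBIC)[:,:,::-1])
E
```

```text
time_s: 6.5
tcp_pos: [0.709, -0.03, 0.2561]
ee_rot: [[0.817, -0.253, -0.518], [-0.214, -0.967, 0.136], [-0.535, -0.0, -0.845]]
wrist_force: [0.4, -0.7, -1.3]
gripper_width: 0.157
gripper_force: 0.0
6.5 [ 0.37 -0.65 -1.26]
hasp 0.97 [253.4, 281.9] [[0.53293906 0.01698978 0.0893721 ]]
hasp_tip 0.56 [253.3, 282.7] [[0.532247   0.01725945 0.08979173]]
staple 0.89 [253.2, 222.3] [[0.5276973  0.01857964 0.02073265]]
0.04 [(5, 0.0623), (30, 0.0621), (8, 0.0621), (28, 0.0622)]
0.046 [None, (18, 0.0674), (3, 0.0672), (17, 0.0671)]
0.052 [None, (9, 0.0674), (2, 0.0676), (12, 0.0674)]
0.058 [None, None, None, None]
0.064 [None, None, None, None]
0.07 [None, None, None, None]
0.076 [None, None, None, None]
0.082 [None, (45, 0.0677), (10, 0.0675), (42, 0.0675)]
0.088 [None, (52, 0.0677), (9, 0.0675), (47, 0.0676)]
0.094 [None, (62, 0.0684), (25, 0.0577), (51, 0.0678)]
```

View pics/5.png

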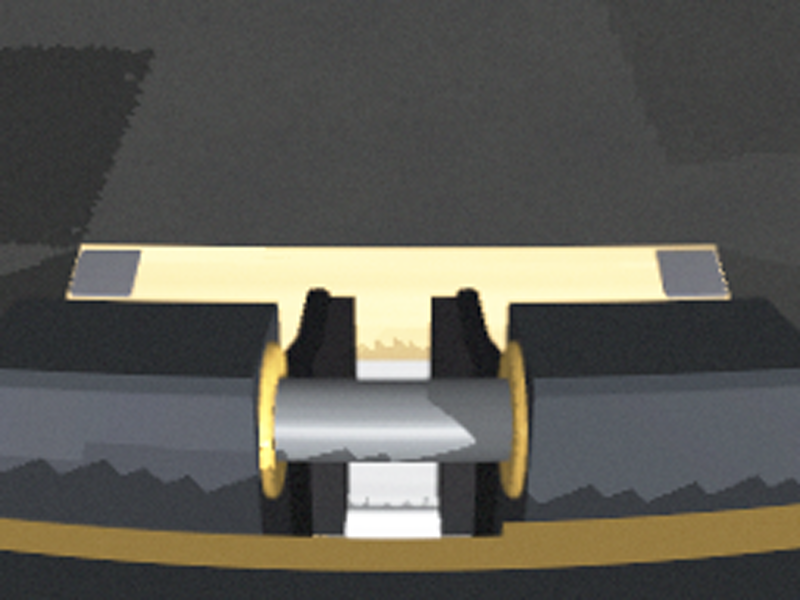

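```bash
sed -i 's/C=np.array(.*; Y/C=np.array([.4645,.0327,.003]); Y/' g.py; python3 -m creep '[[0,-16,0,-26,0,0,0],[0.2,-32,0,-52,0,7,0],[0.2,-48,0,-80,0,14,0],[0.2,-65,0,-105,0,21,0],[0.2,-80,0,-127,0,28,0],[0.2,-80,0,-127,0,32,0],[0.2,-80,0,-127,0,32,0]]'
python3 - <<'E'
from g import *
s=r.sense();print(s['joints'],s['time_s'])
for t in(90,-90): print(t,row([0,0,.211],tool(0,t),GP))
E
```

```text
time_s: 7.33
tcp_pos: [0.7068, -0.029, 0.4098]
ee_rot: [[0.968, -0.251, 0.006], [-0.251, -0.968, -0.0], [0.006, -0.002, -1.0]]
wrist_force: [-0.4, 0.7, -0.3]
gripper_width: 0.568
gripper_force: 0.0
[ 10.72184972  30.01925556  14.07553      0.0759587  -73.69169596
  64.6914868 ] 7.3333
90 ([-250.2, 1.3, 30.2], [0.2, -0.4, -90.0])
-90 ([-250.2, 1.3, 30.2], [-0.4, -0.2, 90.0])
```

```bash
python3 -m creep '[[0.2,-32,0,0,0,0,7],[0.2,-64,0,0,0,0,14],[0.2,-96,0,0,0,0,21],[0.2,-128,0,0,0,0,28],[0.2,-160,0,0,0,0,35],[0.2,-192,0,0,0,0,42],[0.2,-224,0,0,0,0,49],[0.2,-250,1,0,0,0,56]]'
python3 -m creep '[[0.2,0,0,7,0,0,7],[0.2,0,0,14,0,0,14],[0.2,0,0,21,0,0,21],[0.2,0,0,28,0,0,28],[0.2,0,0,30,0,0,34],[0.2,0,0,30,0,0,34],[0.2,0,0,30,0,0,34]]'
python3 - <<'E'
from g import *
for n in('scene','side','wrist'):
    s,p,d=cap(n)
    c=vision.cut_out(n,'handle')
    if not c: print(n,None); continue
    v,u=np.nonzero(c[0]['region']); P=pts(n,s,d,np.c_[u,v]); P=P[~np.isnan(P[:,0])]; q=P[abs(P[:,2]-.141)<.008]
    if len(q)<20: print(n,len(q));continue
    rc=cv2.minAreaRect((q[:,:2]*1000).astype(np.float32)); Q=(q-C)@RC
    print(n,c[0]['conf'],len(q),rc,np.percentile(Q,[2,98],axis=0).round(4).tolist())
    if n=='wrist': cv2.imwrite('pics/6.png',p[:,:,::-1])
print(s['time_s'],np.round(s['wrist_force'],2),row([0,0,.131],tool(0,-90),GP))
E
```

```text
time_s: 8.0
tcp_pos: [0.4637, 0.0329, 0.4046]
ee_rot: [[0.325, -0.946, -0.006], [-0.946, -0.325, -0.001], [-0.001, 0.006, -1.0]]
wrist_force: [-0.1, -0.2, -0.6]
gripper_width: 0.602
gripper_force: 0.0
time_s: 8.58
tcp_pos: [0.4659, 0.0328, 0.3752]
ee_rot: [[-0.25, -0.968, -0.004], [-0.968, 0.25, -0.001], [0.002, 0.003, -1.0]]
wrist_force: [0.6, -0.4, -0.7]
gripper_width: 0.598
gripper_force: 0.0
scene 0.66 213 ((468.2566833496094, 40.031883239746094), (106.01390075683594, 16.24893569946289), 74.83987426757812) [[-0.0059, -0.0405, 0.1322], [0.0094, 0.0582, 0.1415]]
side 0.81 216 ((462.1442565917969, 39.15306091308594), (104.70590209960938, 16.124725341796875), 75.29039001464844) [[-0.0113, -0.0431, 0.1313], [0.0038, 0.0561, 0.1408]]
wrist 0.68 2459 ((461.2755126953125, 22.085739135742188), (93.18451690673828, 15.896732330322266), 75.12822723388672) [[-0.0079, -0.0557, 0.1344], [0.0074, 0.0327, 0.1394]]
8.7833 [ 0.14 -0.4   0.34] ([0.5, 1.6, 78.3], [0.0, 0.0, -0.0])
```

View pics/6.png

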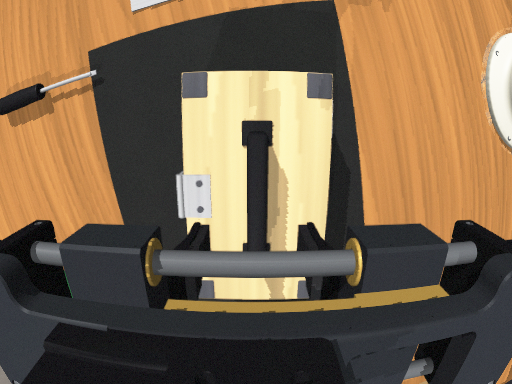

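```bash
python3 -m creep '[[0.2,0,1.5,20,0,0,0],[0.2,0,1.5,40,0,0,0],[0.2,0,1.5,60,0,0,0],[0.2,0,1.5,72,0,0,0],[0.2,0,1.5,78,0,0,0],[0.2,0,1.5,78,0,0,0],[0.2,0,1.5,78,0,0,0]]'
python3 -m creep '[[-0.2,0,0,0,0,0,0],[-0.4,0,0,0,0,0,0],[-0.6,0,0,0,0,0,0],[-0.8,0,0,0,0,0,0],[-1,0,0,0,0,0,0],[-1,0,0,0,0,0,0],[-1,0,0,0,0,0,0],[-1,0,0,0,0,0,0]]'
python3 -m creep '[[-1,0,0,0,0,0,0],[-1,0,0,0,0,0,0],[-1,0,0,0,0,0,0],[-1,0,0,0,0,0,0]]'
```

```text
time_s: 9.47
tcp_pos: [0.4651, 0.0333, 0.2986]
ee_rot: [[-0.252, -0.968, 0.001], [-0.968, 0.252, -0.0], [-0.0, -0.001, -1.0]]
wrist_force: [-0.5, -0.2, 0.1]
gripper_width: 0.598
gripper_force: 0.0
time_s: 10.13
tcp_pos: [0.4641, 0.0333, 0.2981]
ee_rot: [[-0.253, -0.967, -0.002], [-0.967, 0.253, 0.0], [0.0, 0.002, -1.0]]
wrist_force: [-3.8, 2.7, 2.5]
gripper_width: 0.181
gripper_force: 30.0
time_s: 10.47
tcp_pos: [0.4642, 0.0332, 0.2981]
ee_rot: [[-0.253, -0.967, -0.002], [-0.967, 0.253, -0.0], [0.001, 0.002, -1.0]]
wrist_force: [-4.7, 2.6, 3.5]
gripper_width: 0.18
gripper_force: 30.0
```

```bash
python3 -m creep '[[-1,0,0,-2,0,0,0],[-1,0,0,-4,0,0,0],[-1,0,0,-7,0,0,0],[-1,0,0,-10,0,0,0],[-1,0,0,-13,0,0,0],[-1,0,0,-16,0,0,0],[-1,0,0,-18,0,0,0],[-1,0,0,-18,0,0,0]]'
cat > l.py <<'E'
from g import *
import sys
s=r.sense(); print(s['time_s'],np.round(s['wrist_force'],2),np.round(s['moment'],3),s['gripper_width'])
ims=[]
for n in('scene','side'):
    s,p,d=cap(n); ims.append(p)
    v,u=np.mgrid[100:300,150:450]; P=pts(n,s,d,np.c_[u.ravel(),v.ravel()]); Q=(P-C)@RC
    lz=s['tcp_pos'][2]-.298+.098
    k=(abs(Q[:,0])<.055)&(abs(Q[:,1])<.1)&(abs(Q[:,2]-lz)<.012)
    A=np.c_[Q[k,:2],np.ones(k.sum())]; z=Q[k,2]
    for _ in range(5):
        f=np.linalg.lstsq(A,z,rcond=None)[0]; e=abs(A@f-z)<.004; A,z=A[e],z[e]
    print(n,len(z),'slope deg x,y',np.degrees(f[:2]).round(2),'lid z',f[2].round(4),'expect',lz.round(4))
cv2.imwrite('pics/%s.png'%sys.argv[1],np.hstack([cv2.resize(i[90:270,180:420],(400,300),interpolation=cv2.INTER_CUBIC) for i in ims])[:,:,::-1])
E
python3 l.py 7
```

```text
time_s: 11.13
tcp_pos: [0.4649, 0.0332, 0.3167]
ee_rot: [[-0.253, -0.968, 0.001], [-0.968, 0.253, 0.0], [-0.001, -0.001, -1.0]]
wrist_force: [0.1, -0.4, -8.0]
gripper_width: 0.179
gripper_force: 30.0
11.1333 [ 0.09 -0.39 -7.98] [ 0.033 -0.14  -0.013] 0.17933171107131318
scene 1396 slope deg x,y [0.06 0.15] lid z 0.1164 expect 0.1167
side 1663 slope deg x,y [-0.02  0.07] lid z 0.1167 expect 0.1165
```

View pics/7.png

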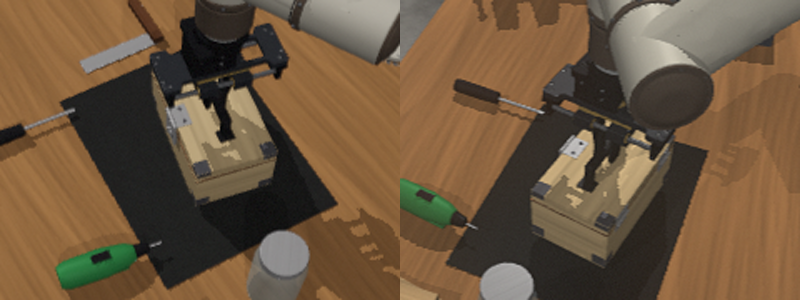

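The case hangs level about 18 mm up, with the lid shut and the hasp closed at (180,118) in the left view. Next I lift the rest of the way.

```bash
python3 -m creep '[[-1,0,0,-3,0,0,0],[-1,0,0,-8,0,0,0],[-1,0,0,-14,0,0,0],[-1,0,0,-20,0,0,0],[-1,0,0,-26,0,0,0],[-1,0,0,-32,0,0,0],[-1,0,0,-38,0,0,0],[-1,0,0,-44,0,0,0]]' | grep -E 'time|force'
python3 -m creep '[[-1,0,0,-6,0,0,0],[-1,0,0,-12,0,0,0],[-1,0,0,-18,0,0,0],[-1,0,0,-24,0,0,0],[-1,0,0,-30,0,0,0],[-1,0,0,-35,0,0,0],[-1,0,0,-38,0,0,0],[-1,0,0,-39,0,0,0]]' | grep -E 'time|force'
python3 -m creep '[[-1,0,0,0,0,0,0],[-1,0,0,0,0,0,0],[-1,0,0,0,0,0,0],[-1,0,0,0,0,0,0],[-1,0,0,0,0,0,0],[-1,0,0,0,0,0,0],[-1,0,0,0,0,0,0],[-1,0,0,0,0,0,0]]'
python3 l.py 8
```

```text
time_s: 11.9
wrist_force: [-0.4, -0.8, -7.9]
gripper_force: 30.0
time_s: 12.57
wrist_force: [-0.0, -0.7, -7.4]
gripper_force: 30.0
time_s: 13.23
tcp_pos: [0.4648, 0.0332, 0.3991]
ee_rot: [[-0.253, -0.967, -0.0], [-0.967, 0.253, -0.0], [0.0, 0.0, -1.0]]
wrist_force: [0.2, 0.1, -9.1]
gripper_width: 0.178
gripper_force: 30.0
13.2333 [ 0.24  0.07 -9.1 ] [ 0.069 -0.105  0.025] 0.17790185650065002
scene 1642 slope deg x,y [ 0.02 -0.12] lid z 0.1991 expect 0.1991
side 1873 slope deg x,y [-0.13 -0.07] lid z 0.1995 expect 0.1992
```

View pics/8.png

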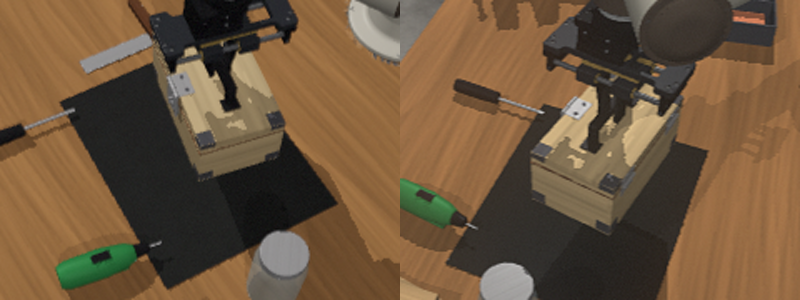

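The case is held level and steady about 10 cm up, with the hasp shut and the bystanders where they were.

```bash
python3 -c "
from station import r
print(r.finish_job())"
```

```text
the job is handed in; nothing more can be done
None
```

The hasp was pressed flat over the staple, then the case was lifted about 10 cm by its handle. It was still held there, level and steady, when I handed the job in at about 13 s; pressing the hasp home slid the case about 3 mm on the mat, and the other things appear unmoved.

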